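# Lay out chokes for inspection and clip the tray

## Robot

A 6-joint arm with a two-finger parallel gripper is mounted at the origin on the work surface. World frame = base frame: x ahead of the robot, y to its left, z up, the work surface at z = 0. Lengths are in m, angles in rad, forces in N, time in s.
With the tool pointing down it reaches from about 0.25 to 0.85 m from the base axis. Payload 12.5 kg.
Tool frame: the origin (TCP) lies midway between the tips of the shut fingers; the grasp point (between the pads) lies 19 mm behind it; z points along the fingers, y is the line along which they close (so a half turn about z gives the same grasp; the last joint's range is limited). The gripper opens to 93 mm and grips with 3 to 60 N. Pads are 15 mm wide; open, the fingers measure 128 mm over their backs; the gripper's body (75 mm by 188 mm) begins 65 mm behind the grasp point.
Start: joints at [-1.363, 0.351, 1.652, -0, 1.139, -0.085], TCP at [0.159, -0.527, 0.219] pointing down, gripper open.
Joint ranges: [-2.75, 2.75], [-0.79, 2.1], [0.01, 2.65], [-1.57, 4.71], [0.07, 3.14], [-2.87, 2.87]. Speed limits (rad/s): [2.22, 2.22, 2.79, 3.14, 3.14, 3.14].

## Interface

Orientations are given as a rotation vector (axis times angle).
In Python, from station import robot gives the robot as it stands. Calls block until the motion is done:
- robot.goto(position, orientation): joint-space move of the TCP to a pose.
- robot.move_straight(position, ori=None, max_speed=0.15): straight line of the TCP; ori=None keeps the orientation; max_speed is the mean speed in m/s.
- robot.goto_joints(angles): joint-space move.
- robot.set_gripper(opening, newtons=None): finger opening in m; newtons is the grip in N (None keeps the last); returns when the fingers have stopped.
- robot.sleep(seconds).
- robot.inverse_kinematics(position, orientation): joint angles nearest the present ones, or None.
- robot.sense(): the state.
- robot.camera(name): name is "scene" or "top" or "wrist"; returns a dict with "color" (480x640x3 uint8, red, green, blue), "z_map" (480x640 float32, m along the optical axis (not along the pixel's ray), 0 where there is no reading), "camera_matrix" (3x3 intrinsics, pixels), "extrinsics" (4x4, takes a point from world to camera coordinates). Camera axes: x right, y down, z forward; pixel columns grow to the right and rows downward; lengths in m; the calibration is good to about 2 mm. A picture is of the moment at which its call begins.
A pose or a line that the arm cannot do raises robot.MotionError and nothing moves.
- robot.finish_job(): hands the job in; it is judged then, once.
The state is a dict: "time": time; "qpos": joint angles; "joint_velocities": joint speeds; "joint_efforts": joint torques, N m; "tcp_pos": TCP position; "tool_rot": TCP orientation; "contact_force": force on the tool from outside, world axes, zero at the start; "ft_torque": the same for the moment, N m; "opening": finger opening in m; "gripper_force": force on a finger pad.
Only numpy, scipy, OpenCV 4.12 (cv2) and the standard library are available. Lean on these libraries where they do the work, as an engineer would, in place of code of your own. Each camera call takes 0.05 s, during which the arm holds its last target. There are 200 camera calls.

## Task

The chokes have been tipped in a heap in the grey inspection tray: spread them out into one even layer on the tray floor, none on top of another, with a clear finger-wide gap (about 15 mm) between any two and some in every quarter of the tray, and put in any that lie astray on the mat too. Then take the sprung clip off its parking stand and clip it upright onto the tray's tab, to mark the tray as ready. Leave the chokes spread, and do not disturb the flux bottle, solder spool, screwdriver or cup.

Things in the scene. Friction and masses are not known exactly. Their poses are not given: they have to be found in the camera images.
- choke0: a wound choke: an upright drum 28 mm in diameter and 26 mm tall, dark flanges and a copper winding, about 60 g; origin at its middle, z along its axis. One of the seven always in the heap in the tray.
- choke1: a wound choke: an upright drum 28 mm in diameter and 26 mm tall, dark flanges and a copper winding, about 60 g; origin at its middle, z along its axis. One of the seven always in the heap in the tray.
- choke2: a wound choke: an upright drum 28 mm in diameter and 26 mm tall, dark flanges and a copper winding, about 60 g; origin at its middle, z along its axis. One of the seven always in the heap in the tray.
- choke3: a wound choke: an upright drum 28 mm in diameter and 26 mm tall, dark flanges and a copper winding, about 60 g; origin at its middle, z along its axis. One of the seven always in the heap in the tray.
- choke4: a wound choke: an upright drum 28 mm in diameter and 26 mm tall, dark flanges and a copper winding, about 60 g; origin at its middle, z along its axis. One of the seven always in the heap in the tray.
- choke5: a wound choke: an upright drum 28 mm in diameter and 26 mm tall, dark flanges and a copper winding, about 60 g; origin at its middle, z along its axis. One of the seven always in the heap in the tray.
- choke6: a wound choke: an upright drum 28 mm in diameter and 26 mm tall, dark flanges and a copper winding, about 60 g; origin at its middle, z along its axis. One of the seven always in the heap in the tray.
- choke7: a wound choke: an upright drum 28 mm in diameter and 26 mm tall, dark flanges and a copper winding, about 60 g; origin at its middle, z along its axis. May be absent; if present, on top of the heap.
- choke8: a wound choke: an upright drum 28 mm in diameter and 26 mm tall, dark flanges and a copper winding, about 60 g; origin at its middle, z along its axis. May be absent; if present, on top of the heap.
- choke9: a wound choke: an upright drum 28 mm in diameter and 26 mm tall, dark flanges and a copper winding, about 60 g; origin at its middle, z along its axis. May be absent; if present, on top of the heap.
- choke10: a wound choke: an upright drum 28 mm in diameter and 26 mm tall, dark flanges and a copper winding, about 60 g; origin at its middle, z along its axis. May be absent; if present, astray on the mat beside the tray.
- choke11: a wound choke: an upright drum 28 mm in diameter and 26 mm tall, dark flanges and a copper winding, about 60 g; origin at its middle, z along its axis. May be absent; if present, astray on the mat beside the tray.
- tray_in (a point): centre of the inner floor of the fixed grey inspection tray; inside 196 mm along its x by 254 mm along its y, floor 4 mm above the bench, walls 4 mm thick and 24 mm tall from the bench
- tab: upright aluminium tab fixed outside the middle of the tray's wall on its -x side (nearer the robot); 6 mm thick along its x, 60 mm wide along its y, 50 mm tall; origin at its foot, on the bench
- tab_top (a point): middle of the top edge of that tab, axes as the tab and the tray
- clip: sprung steel clip, 24 mm wide along its y, origin on its pivot, z up; it starts gripping the stand's plate, pivot 8 mm above the plate's top. Two jaws hang to 26 mm below the pivot; two rubber handle bars (8 mm thick, along y) stand 30 mm above it, 48 mm apart over their outsides along its x. This body is the +x lever and tilts by half the opening when squeezed
- clip_arm (a joint): opening of the clip in rad: 0 = jaws shut on a 6 mm plate, -0.25 = shut on nothing, 0.45 = open to its stop. Squeezing the two handles together (under 15 N) opens it: at the stop the handles are about 34 mm over their outsides and the jaw tips about 16 mm apart. Let go, it springs shut
- stand_top (a point): middle of the top edge of the parking stand's upright plate: 6 mm thick along x, 40 mm wide along y, top 60 mm above the bench, on a foot 80 by 70 by 12 mm; fixed, left or right of the tray
- flux: loose white flux bottle, 44 mm in diameter, 100 mm tall, origin under its centre; a bystander
- spool: loose solder spool, 56 mm in diameter, 40 mm tall, origin under its centre; a bystander
- driver: loose screwdriver lying across the far side of the mat; a bystander
- cup: loose white plastic cup, 64 mm in diameter, 60 mm tall, origin under its centre; a bystander
Not all that is in view belongs to the job. What is shaped like the choke4 but green is not meant.

How it is judged:
On the way, in this order (a step that is already met when the one before it is completed fails the run):
1. every choke present lies on the tray floor, in one layer, spread out (z of each of choke0, choke1, choke2, choke3, choke4, choke5, choke6, choke7, choke8, choke9, choke10, choke11 in the frame of tray_in below 0.02 m and x of choke0 in the frame of tray_in between -0.098 and 0.098 m and y of choke0 in the frame of tray_in between -0.127 and 0.127 m and linear speed of each of choke0, choke1, choke2, choke3, choke4, choke5, choke6, choke7, choke8, choke9, choke10, choke11 below 0.03 m/s and x of choke1 in the frame of tray_in between -0.098 and 0.098 m and y of choke1 in the frame of tray_in between -0.127 and 0.127 m and x of choke2 in the frame of tray_in between -0.098 and 0.098 m and y of choke2 in the frame of tray_in between -0.127 and 0.127 m and x of choke3 in the frame of tray_in between -0.098 and 0.098 m and y of choke3 in the frame of tray_in between -0.127 and 0.127 m and x of choke4 in the frame of tray_in between -0.098 and 0.098 m and y of choke4 in the frame of tray_in between -0.127 and 0.127 m and x of choke5 in the frame of tray_in between -0.098 and 0.098 m and y of choke5 in the frame of tray_in between -0.127 and 0.127 m and x of choke6 in the frame of tray_in between -0.098 and 0.098 m and y of choke6 in the frame of tray_in between -0.127 and 0.127 m and x of choke7 in the frame of tray_in between -0.098 and 0.098 m and y of choke7 in the frame of tray_in between -0.127 and 0.127 m and x of choke8 in the frame of tray_in between -0.098 and 0.098 m and y of choke8 in the frame of tray_in between -0.127 and 0.127 m and x of choke9 in the frame of tray_in between -0.098 and 0.098 m and y of choke9 in the frame of tray_in between -0.127 and 0.127 m and x of choke10 in the frame of tray_in between -0.098 and 0.098 m and y of choke10 in the frame of tray_in between -0.127 and 0.127 m and x of choke11 in the frame of tray_in between -0.098 and 0.098 m and y of choke11 in the frame of tray_in between -0.127 and 0.127 m and horizontal distance between each of choke1, choke2, choke3, choke4, choke5, choke6, choke7, choke8, choke9, choke10, choke11 and choke0 above 0.04 m and horizontal distance between each of choke2, choke3, choke4, choke5, choke6, choke7, choke8, choke9, choke10, choke11 and choke1 above 0.04 m and horizontal distance between each of choke3, choke4, choke5, choke6, choke7, choke8, choke9, choke10, choke11 and choke2 above 0.04 m and horizontal distance between each of choke4, choke5, choke6, choke7, choke8, choke9, choke10, choke11 and choke3 above 0.04 m and horizontal distance between each of choke5, choke6, choke7, choke8, choke9, choke10, choke11 and choke4 above 0.04 m and horizontal distance between each of choke6, choke7, choke8, choke9, choke10, choke11 and choke5 above 0.04 m and horizontal distance between each of choke7, choke8, choke9, choke10, choke11 and choke6 above 0.04 m and horizontal distance between each of choke8, choke9, choke10, choke11 and choke7 above 0.04 m and horizontal distance between each of choke9, choke10, choke11 and choke8 above 0.04 m and horizontal distance between each of choke10, choke11 and choke9 above 0.04 m and horizontal distance between choke11 and choke10 above 0.04 m and ((x of choke0 in the frame of tray_in above 0 m and y of choke0 in the frame of tray_in above 0 m) or (x of choke1 in the frame of tray_in above 0 m and y of choke1 in the frame of tray_in above 0 m) or (x of choke2 in the frame of tray_in above 0 m and y of choke2 in the frame of tray_in above 0 m) or (x of choke3 in the frame of tray_in above 0 m and y of choke3 in the frame of tray_in above 0 m) or (x of choke4 in the frame of tray_in above 0 m and y of choke4 in the frame of tray_in above 0 m) or (x of choke5 in the frame of tray_in above 0 m and y of choke5 in the frame of tray_in above 0 m) or (x of choke6 in the frame of tray_in above 0 m and y of choke6 in the frame of tray_in above 0 m) or (x of choke7 in the frame of tray_in above 0 m and y of choke7 in the frame of tray_in above 0 m) or (x of choke8 in the frame of tray_in above 0 m and y of choke8 in the frame of tray_in above 0 m) or (x of choke9 in the frame of tray_in above 0 m and y of choke9 in the frame of tray_in above 0 m) or (x of choke10 in the frame of tray_in above 0 m and y of choke10 in the frame of tray_in above 0 m) or (x of choke11 in the frame of tray_in above 0 m and y of choke11 in the frame of tray_in above 0 m)) and ((x of choke0 in the frame of tray_in above 0 m and y of choke0 in the frame of tray_in below 0 m) or (x of choke1 in the frame of tray_in above 0 m and y of choke1 in the frame of tray_in below 0 m) or (x of choke2 in the frame of tray_in above 0 m and y of choke2 in the frame of tray_in below 0 m) or (x of choke3 in the frame of tray_in above 0 m and y of choke3 in the frame of tray_in below 0 m) or (x of choke4 in the frame of tray_in above 0 m and y of choke4 in the frame of tray_in below 0 m) or (x of choke5 in the frame of tray_in above 0 m and y of choke5 in the frame of tray_in below 0 m) or (x of choke6 in the frame of tray_in above 0 m and y of choke6 in the frame of tray_in below 0 m) or (x of choke7 in the frame of tray_in above 0 m and y of choke7 in the frame of tray_in below 0 m) or (x of choke8 in the frame of tray_in above 0 m and y of choke8 in the frame of tray_in below 0 m) or (x of choke9 in the frame of tray_in above 0 m and y of choke9 in the frame of tray_in below 0 m) or (x of choke10 in the frame of tray_in above 0 m and y of choke10 in the frame of tray_in below 0 m) or (x of choke11 in the frame of tray_in above 0 m and y of choke11 in the frame of tray_in below 0 m)) and ((x of choke0 in the frame of tray_in below 0 m and y of choke0 in the frame of tray_in above 0 m) or (x of choke1 in the frame of tray_in below 0 m and y of choke1 in the frame of tray_in above 0 m) or (x of choke2 in the frame of tray_in below 0 m and y of choke2 in the frame of tray_in above 0 m) or (x of choke3 in the frame of tray_in below 0 m and y of choke3 in the frame of tray_in above 0 m) or (x of choke4 in the frame of tray_in below 0 m and y of choke4 in the frame of tray_in above 0 m) or (x of choke5 in the frame of tray_in below 0 m and y of choke5 in the frame of tray_in above 0 m) or (x of choke6 in the frame of tray_in below 0 m and y of choke6 in the frame of tray_in above 0 m) or (x of choke7 in the frame of tray_in below 0 m and y of choke7 in the frame of tray_in above 0 m) or (x of choke8 in the frame of tray_in below 0 m and y of choke8 in the frame of tray_in above 0 m) or (x of choke9 in the frame of tray_in below 0 m and y of choke9 in the frame of tray_in above 0 m) or (x of choke10 in the frame of tray_in below 0 m and y of choke10 in the frame of tray_in above 0 m) or (x of choke11 in the frame of tray_in below 0 m and y of choke11 in the frame of tray_in above 0 m)) and ((x of choke0 in the frame of tray_in below 0 m and y of choke0 in the frame of tray_in below 0 m) or (x of choke1 in the frame of tray_in below 0 m and y of choke1 in the frame of tray_in below 0 m) or (x of choke2 in the frame of tray_in below 0 m and y of choke2 in the frame of tray_in below 0 m) or (x of choke3 in the frame of tray_in below 0 m and y of choke3 in the frame of tray_in below 0 m) or (x of choke4 in the frame of tray_in below 0 m and y of choke4 in the frame of tray_in below 0 m) or (x of choke5 in the frame of tray_in below 0 m and y of choke5 in the frame of tray_in below 0 m) or (x of choke6 in the frame of tray_in below 0 m and y of choke6 in the frame of tray_in below 0 m) or (x of choke7 in the frame of tray_in below 0 m and y of choke7 in the frame of tray_in below 0 m) or (x of choke8 in the frame of tray_in below 0 m and y of choke8 in the frame of tray_in below 0 m) or (x of choke9 in the frame of tray_in below 0 m and y of choke9 in the frame of tray_in below 0 m) or (x of choke10 in the frame of tray_in below 0 m and y of choke10 in the frame of tray_in below 0 m) or (x of choke11 in the frame of tray_in below 0 m and y of choke11 in the frame of tray_in below 0 m))), for 0.2 s.
2. the clip grips the tray's tab (x of clip in the frame of tab_top between -0.005 and 0.005 m and y of clip in the frame of tab_top between -0.03 and 0.03 m and z of clip in the frame of tab_top between 0.001 and 0.016 m and contact force between clip and tab above 2 N and angle between clip's own z axis and vertical below 0.25 rad and value of joint clip_arm below 0.15 rad), for 0.2 s.
At the end, for the whole second after the job is handed in: every choke present at rest in the tray, centre under 20 mm above its floor, centres over 40 mm apart, at least one in each quarter; the clip let go, at rest and gripping the tab, upright within 0.25 rad, pivot 1 to 16 mm above the tab's top edge and within 30 mm of its middle (all of step 1 and all of step 2 and linear speed of clip below 0.03 m/s); the robot touches nothing.
It fails at once if a bystander is moved more than 30 mm (distance of any of flux, spool, driver, cup from where it was at the start of the episode above 0.03 m).
Of choke7, choke8, choke9, choke10, choke11 only 2 to 5 are there at a start; the rules pass over those that are not, and their reading is None.
At some moment in a run one of choke0, choke1, choke2, choke3, choke4, choke5, choke6, choke7, choke8, choke9 may be knocked a few centimetres aside while the robot is not near it.
It also fails if it takes over 210 s, if anything falls off the work surface, if the arm or the gripper's body presses on something with over 40 N, if the wrist force passes 120 N, or if a joint passes its speed limit or range.

## Working session

There is one attempt and no reset: what is moved stays moved. The work goes in short steps, each a Python script; the robot and the scene stay as the last script left them, time stands still between calls to the robot, and variables do not carry over. Pictures are saved under pics/ and viewed, at most 14 in all, crops included, and the job is handed in when it is done.

```bash
ls; mkdir -p pics; python3 - <<'E'
from station import robot
import cv2,numpy as np
for n in("top","scene"):
    c=robot.camera(n); cv2.imwrite(f"pics/{n}0.png",c["color"][:,:,::-1]); np.savez(f"{n}0.npz",**c)
    print(n,c["camera_matrix"].round(1).tolist(),c["extrinsics"].round(3).tolist())
s=robot.sense(); print(s["time"],s["tcp_pos"],s["tool_rot"])
E
```

```text
pics
top [[526.4, 0.0, 313.0], [0.0, 526.4, 239.2], [0.0, 0.0, 1.0]] [[0.026, -0.999, 0.033, -0.052], [-0.995, -0.029, -0.093, 0.572], [0.093, -0.031, -0.995, 1.154], [0.0, 0.0, 0.0, 1.0]]
scene [[590.4, 0.0, 313.9], [0.0, 590.4, 242.4], [0.0, 0.0, 1.0]] [[0.253, 0.967, 0.008, -0.137], [0.781, -0.199, -0.592, -0.407], [-0.571, 0.156, -0.806, 1.423], [0.0, 0.0, 0.0, 1.0]]
0.1 [ 0.15870674 -0.52628676  0.21817326] [-3.10696858e+00 -4.58151442e-01  1.33222148e-04]
```

View pics/top0.png

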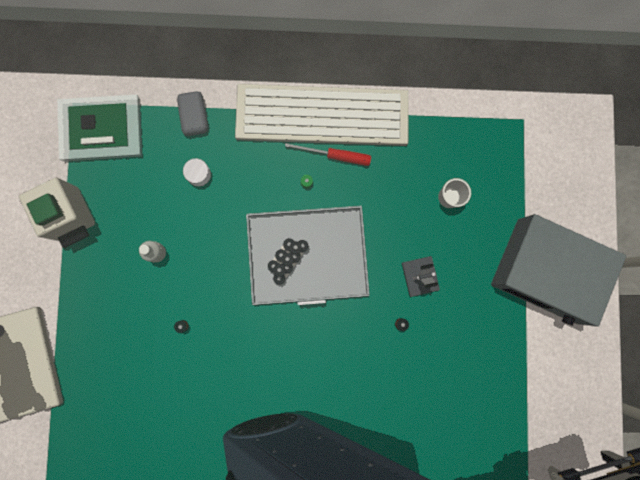

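View pics/scene0.png

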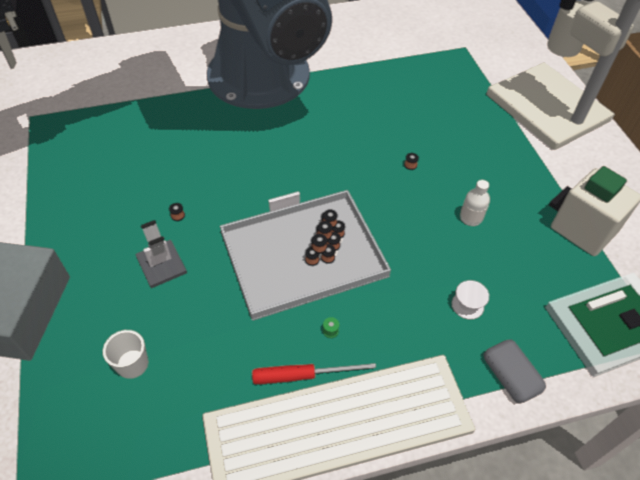

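The top view shows the tray (px 247–368, 207–303), the heap at about (287,260), strays at (182,326) and (402,324), the stand with the clip at (421,277), and the tab at (312,302). The green decoy is at (307,181), flux (152,252), spool (197,172), cup (455,193) and driver (330,155). The scene view agrees. Next come the helpers, then close-up wrist views.

```bash
cat > h.py <<'E'
from station import robot
import cv2,numpy as np
from scipy.spatial.transform import Rotation as R
def down(g):
    """tool down, finger closing line (tool y) along world angle g"""
    g=(g+np.pi/2)%np.pi-np.pi/2            # (-90,90]
    a=(g+np.pi/2)/2; return np.array([np.pi*np.cos(a),np.pi*np.sin(a),0])
def cam(n,save=None):
    c=robot.camera(n)
    if save: cv2.imwrite(f"pics/{save}.png",c["color"][:,:,::-1]); np.savez(f"{save}.npz",**c)
    return c
def ray(c,uv):
    E=c["extrinsics"]; Rm,t=E[:3,:3],E[:3,3]
    uv=np.atleast_2d(uv).astype(float)
    d=np.c_[uv,np.ones(len(uv))]@np.linalg.inv(c["camera_matrix"]).T
    return -Rm.T@t, d@Rm
def plane(c,uv,z):
    o,d=ray(c,uv); return o+d*((z-o[2])/d[:,2])[:,None]
def cloud(c):
    o,d=ray(c,np.stack(np.meshgrid(np.arange(640),np.arange(480)),-1).reshape(-1,2))
    P=(o+d*c["z_map"].reshape(-1,1)); P[c["z_map"].ravel()==0]=np.nan
    return P.reshape(480,640,3)
def proj(c,P):
    q=np.atleast_2d(P)@c["extrinsics"][:3,:3].T+c["extrinsics"][:3,3]; q=q@c["camera_matrix"].T; return q[:,:2]/q[:,2:]
E
python3 - <<'E'
from h import *
np.set_printoptions(precision=4,suppress=True)
t=dict(np.load("top0.npz")); 
print("tray corners (rim, outer)",plane(t,[[247,215],[360,207],[368,295],[254,304]],.024).tolist())
P=cloud(t)
for n,(u,v) in dict(s1=(182,326),s2=(402,324),stand=(421,277),tab=(312,302),flux=(152,252),heap=(287,260),green=(307,181),cup=(455,193),trayfloor=(330,250)).items():
    print(n,plane(t,[[u,v]],.02)[0],P[v,u])
c0=[.48,-.02]
robot.goto([.42,-.0,.33],down(np.pi/2)); print(robot.sense()["time"])
w=cam("wrist","w1"); print(w["extrinsics"].round(3),w["camera_matrix"]); 
E
```

```text
tray corners (rim, outer) [[0.6239006133767407, 0.11365774381941912, 0.02400000000000002], [0.6500067246084449, -0.14119228842836498, 0.02400000000000002], [0.45176432031529234, -0.16262829945657448, 0.02400000000000002], [0.4254737685217226, 0.09075637718495809, 0.02400000000000002]]
s1 [0.3732 0.2476 0.02  ] [0.3737 0.2463 0.0263]
s2 [ 0.3891 -0.2406  0.02  ] [ 0.3895 -0.2394  0.0258]
stand [ 0.4952 -0.2827  0.02  ] [ 0.4937 -0.2697  0.0746]
tab [ 0.433  -0.0379  0.02  ] [ 0.4338 -0.0369  0.0506]
flux [0.5348 0.322  0.02  ] [0.5314 0.3066 0.0765]
heap [0.5253 0.0207 0.02  ] [0.5234 0.0201 0.0552]
green [ 0.7068 -0.0193  0.02  ] [ 0.7052 -0.0192  0.0276]
cup [ 0.6899 -0.3601  0.02  ] [ 0.6933 -0.3655  0.0023]
trayfloor [ 0.5505 -0.0755  0.02  ] [ 0.5514 -0.0762  0.0081]
2.2417
[[ 0.    -1.     0.    -0.001]
 [-0.969 -0.     0.249  0.348]
 [-0.249 -0.    -0.969  0.602]
 [ 0.     0.     0.     1.   ]] [[384.4116   0.     311.9533]
 [  0.     384.4116 243.2208]
 [  0.       0.       1.    ]]
```

View pics/w1.png

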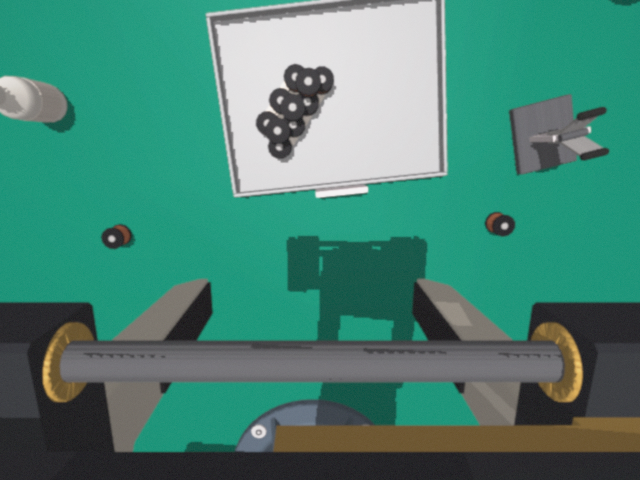

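The wrist view shows ten chokes in the heap (three on top, near (308,80), (292,106) and (278,130)). The strays are at (117,237) and (500,224), the tab at (342,191), and the clip on the stand at (570,135), its handles pointing right. All 12 chokes are present. Next, two close views to measure.

```bash
python3 - <<'E'
from h import *
np.set_printoptions(precision=4,suppress=True)
for i,y in enumerate((.03,-.03)):
    robot.goto([.46,y,.25],down(np.pi/2)); w=cam("wrist",f"w2{i}")
    P=cloud(w); z=P[...,2]; t=(P[...,0]>.42)&(P[...,0]<.66)&(P[...,1]>-.17)&(P[...,1]<.12)
    print(np.histogram(z[t],bins=np.arange(-.002,.08,.004)))
E
```

```text
(array([ 4547, 43746,  6230,  1040,  1049,  1116,  4233,   601,  2546,
          92,    62,    52,    90,   362,  1977,   238,     0,     0,
           0,     0]), array([-0.002,  0.002,  0.006,  0.01 ,  0.014,  0.018,  0.022,  0.026,
        0.03 ,  0.034,  0.038,  0.042,  0.046,  0.05 ,  0.054,  0.058,
        0.062,  0.066,  0.07 ,  0.074,  0.078]))
(array([ 4541, 43375,  6043,  1080,  1066,  1071,  4209,   586,  2397,
         200,    69,    68,    74,   361,  1995,   215,     0,     0,
           0,     0]), array([-0.002,  0.002,  0.006,  0.01 ,  0.014,  0.018,  0.022,  0.026,
        0.03 ,  0.034,  0.038,  0.042,  0.046,  0.05 ,  0.054,  0.058,
        0.062,  0.066,  0.07 ,  0.074,  0.078]))
```

View pics/w20.png

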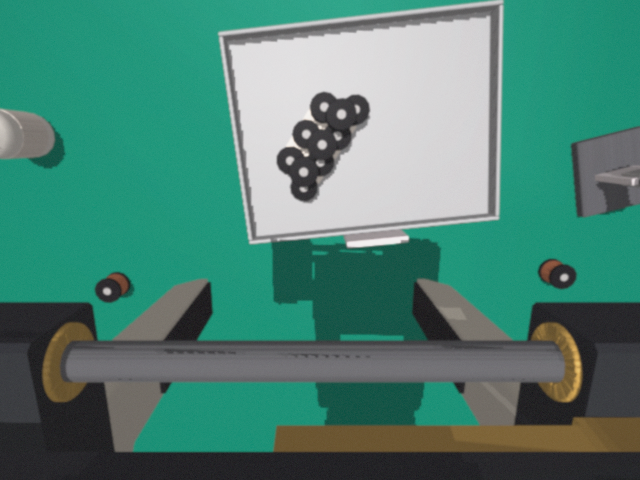

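The close view shows the tops at about (341,113), (321,145) and (303,172), base hubs at (323,106), (357,108), (306,133), (290,160) and (303,188), and strays at (107,289) and (563,275). The depth layers are clean at 4, 24, 30 and 56 mm. Next I write the detector and cross-check it between the two views.

```bash
cat >> h.py <<'E'
def chokes(c,box=None):
    """white hub holes inside dark flanges -> [x,y,ztop], u,v"""
    g=cv2.cvtColor(c["color"],cv2.COLOR_RGB2GRAY); P=cloud(c)
    P0=P[...,2]
    m=((g<115)&(P0>.018)&(P0<.066)).astype(np.uint8)*255
    cs,h=cv2.findContours(m,cv2.RETR_CCOMP,cv2.CHAIN_APPROX_NONE); out=[]
    for k,a in enumerate(cs):
        if h[0][k][3]<0: continue
        (u,v),r=cv2.minEnclosingCircle(a); A=cv2.contourArea(a); 
        if not(2<r<9 and A>.35*np.pi*r*r): continue
        M=cv2.moments(a); u,v=M["m10"]/M["m00"],M["m01"]/M["m00"]
        z=np.nanmedian(P0[int(v)-5:int(v)+6,int(u)-5:int(u)+6])
        if z<.02: continue
        p=plane(c,[[u,v]],z)[0]
        if box is None or (box[0]<p[0]<box[1] and box[2]<p[1]<box[3]): out.append([*p,u,v])
    return np.array(out).reshape(-1,5)
E
python3 - <<'E'
from h import *
np.set_printoptions(precision=4,suppress=True)
C=[]
for i in(0,1):
    w=dict(np.load(f"w2{i}.npz")); d=chokes(w); C.append((w,d)); print(d)
    P=cloud(w); z=P[...,2]; x,y=P[...,0],P[...,1]
    t=(x>.4)&(x<.68)&(y>-.2)&(y<.15)
    r=t&(z>.0225)&(z<.0265)&(cv2.cvtColor(w["color"],cv2.COLOR_RGB2GRAY)>120)
    n,l,s,_=cv2.connectedComponentsWithStats(cv2.dilate(r.astype(np.uint8),np.ones((3,3)))); k=1+np.argmax(s[1:,2]*s[1:,3]); 
    q=P[r&(l==k)][:,:2].astype(np.float32)
    print("tray",np.array(cv2.minAreaRect(q*1000)[0]),cv2.minAreaRect(q*1000)[1:],cv2.boxPoints(cv2.minAreaRect(q*1000)).tolist())
    q=P[t&(z>.046)&(z<.053)&(x<.46)][:,:2].astype(np.float32)
    print("tab",len(q),cv2.minAreaRect(q*1000),np.median(q,0),np.median(z[t&(z>.046)&(z<.053)&(x<.46)]))
# triangulation of matched hubs
(w0,a),(w1,b)=C
for p in a:
    if not len(b): break
    j=np.argmin(np.linalg.norm(b[:,:3]-p[:3],axis=1)); 
    if np.linalg.norm(b[j,:3]-p[:3])>.01: continue
    Pm=[w["camera_matrix"]@w["extrinsics"][:3] for w in(w0,w1)]
    X=cv2.triangulatePoints(Pm[0],Pm[1],p[3:5],b[j,3:5]).ravel(); print("tri",X[:3]/X[3],p[:3])
E
```

```text
[[  0.373    0.2518   0.0272 106.5    291.    ]
 [  0.3894  -0.2406   0.0273 563.6314 277.1111]
 [  0.4838   0.0386   0.032  302.8313 188.9794]
 [  0.5026   0.0377   0.0573 303.     171.6111]
 [  0.5088   0.022    0.0319 319.549  163.4183]
 [  0.512    0.0517   0.0316 289.292  160.0598]
 [  0.527    0.0207   0.0572 321.6632 144.2949]
 [  0.5347   0.0051   0.0315 337.1577 136.1577]
 [  0.5369   0.0355   0.0313 305.748  133.6829]
 [  0.5534   0.0037   0.0572 341.     113.7843]
 [  0.5601  -0.0134   0.0315 357.0916 108.3846]
 [  0.562    0.0183   0.0313 323.7212 106.2943]]
tray [536.7742 -23.598 ] ((209.8672332763672, 262.3853759765625), 5.929825782775879) [[418.8485107421875, 96.05198669433594], [445.9556884765625, -164.9293975830078], [654.699951171875, -143.24794006347656], [627.5927734375, 117.73344421386719]]
tab 447 ((434.2166442871094, -34.215572357177734), (6.620638847351074, 60.17371368408203), 6.089662551879883) [ 0.4347 -0.0345] 0.050914293915230224
[[  0.3727   0.2518   0.0272  51.2514 292.5902]
 [  0.3893  -0.2402   0.0273 506.0267 277.2187]
 [  0.4833   0.0387   0.0316 241
[... 759 characters left out ...]
6230010986, 59.77169418334961), 5.664380073547363) [ 0.4346 -0.0345] 0.05089655233250942
tri [0.3729 0.2517 0.0273] [0.373  0.2518 0.0272]
tri [ 0.3902 -0.2388  0.0298] [ 0.3894 -0.2406  0.0273]
tri [0.4836 0.0385 0.0325] [0.4838 0.0386 0.032 ]
tri [0.5026 0.0377 0.0581] [0.5026 0.0377 0.0573]
tri [0.5087 0.022  0.0338] [0.5088 0.022  0.0319]
tri [0.5127 0.0513 0.0388] [0.512  0.0517 0.0316]
tri [0.527  0.0207 0.0585] [0.527  0.0207 0.0572]
tri [0.5343 0.0055 0.037 ] [0.5347 0.0051 0.0315]
tri [0.5371 0.0354 0.0392] [0.5369 0.0355 0.0313]
tri [0.5531 0.0038 0.0588] [0.5534 0.0037 0.0572]
tri [ 0.5589 -0.0122  0.0419] [ 0.5601 -0.0134  0.0315]
tri [0.5611 0.0187 0.044 ] [0.562  0.0183 0.0313]
```

All 12 chokes are located, and the tab (0.434,-0.034, top 0.051) agrees with the tray pose (0.539,-0.0235, yaw 0.103). Next, a planner that picks collision-free grasps. Tops and strays go first.

```bash
cat > pp.py <<'E'
from h import *
import json
YAW=.1035; TC=np.array([.539,-.0235]); RT=np.array([[np.cos(YAW),-np.sin(YAW)],[np.sin(YAW),np.cos(YAW)]])
w2t=lambda p:(np.asarray(p)[...,:2]-TC)@RT
t2w=lambda q:np.asarray(q)@RT.T+TC
GRID=np.array([[x,y] for x in(-.058,0,.058) for y in(-.09,-.03,.03,.09)])
OPEN=.040; FT=.0175; FW=.010
def clearance(p,g,others,w=OPEN,walls=True):
    """least gap between the two open fingers at p (world) and the other drums / tray walls"""
    d=np.array([np.cos(g),np.sin(g)]); n=np.array([-d[1],d[0]]); best=9
    c=(w+FT)/2
    for s in(1,-1):
        for o in others:
            r=np.asarray(o[:2])-p-s*c*d
            e=np.maximum(np.abs([r@d,r@n])-[FT/2,FW],0); best=min(best,np.hypot(*e)-.014)
        if walls:
            for a in(-FW,FW):
                q=np.abs(w2t(p+s*(w/2+FT)*d+a*n)); best=min(best,.098-q[0],.127-q[1])
    return best
def best_angle(p,others,walls=True):
    return max((clearance(p,g,others,walls=walls),g) for g in np.arange(0,np.pi,np.pi/36))
def pose(xy,z,g,straight=False):
    p=np.array([*xy,z])
    q0=robot.sense()["qpos"]; c=[]
    for o in(down(g),(R.from_rotvec(down(g))*R.from_euler("z",np.pi)).as_rotvec()):
        q=robot.inverse_kinematics(p,o)
        if q is not None: c.append((np.abs(np.array(q)-q0)[5],tuple(o)))
    robot.goto(p,np.array(min(c)[1]))
def line(xy,z,v=.12): robot.move_straight([*xy,z],None,v)
def pick(xy,ztop,g,hi=.10):
    robot.set_gripper(OPEN+.002 if ztop>.029 else .05,20)
    pose(xy,hi,g); line(xy,ztop-.0175); robot.set_gripper(0,20)
    line(xy,hi,.2); return robot.sense()["opening"]
def place(xy,g,hi=.10):
    pose(xy,hi,g); line(xy,.0145,.1); robot.set_gripper(OPEN); line(xy,hi,.2)
def look(name,xy=(.46,0)):
    pose(xy,.25,np.pi/2); return cam("wrist",name)
E
cat > run1.py <<'E'
from pp import *
D=json.load(open("state.json")); done=np.array(D["done"]).reshape(-1,2); todo=[np.array(p) for p in D["todo"]]
N=D["n"]
for _ in range(N):
    opts=[]
    for i,p in enumerate(todo):
        oth=[o for j,o in enumerate(todo) if j!=i and (o[2]>.045 or p[2]<.045)]+list(done)
        tray=np.all(np.abs(w2t(p))<[.1,.13])
        covered=p[2]<.045 and any(o[2]>.045 and np.hypot(*(o-p)[:2])<.03 for o in todo)
        if p[2]>.045: cl,g=best_angle(p[:2],[o for o in oth if o[2:3].size and o[2]>.045],False)
        elif tray: cl,g=best_angle(p[:2],oth)
        else: cl,g=.02,np.pi/2
        if covered: continue
        # targets
        rest=[o for j,o in enumerate(todo) if j!=i]
        for t in GRID:
            tw=t2w(t)
            if len(done) and np.min(np.hypot(*(done-tw).T))<.030: continue
            dist=min([np.hypot(*(o[:2]-tw)) for o in rest]+[.2])
            pc=clearance(tw,YAW,list(rest)+list(done))
            if dist<.044 or pc<.002: continue
            opts.append((p[2]>.045, not tray, round(min(cl,.006),3), dist,i,g,tuple(tw)))
    if not opts: print("no option"); break
    o=max(opts); i,g,tw=o[4:]; p=todo[i]; print("pick",p.round(3),"g %.2f cl %.3f"%(g,o[2]),"->",np.round(tw,3),end=" ")
    w=pick(p[:2],p[2],g); print("w %.3f"%w,end=" ")
    if w<.02: print("MISSED"); break
    place(np.array(tw),YAW); todo.pop(i); done=np.vstack([done,tw]); print("t %.1f"%robot.sense()["time"])
    json.dump(dict(done=done.tolist(),todo=[t.tolist() for t in todo],n=N),open("state.json","w"))
E
python3 - <<'E'
from h import *; import json
a=chokes(dict(np.load("w20.npz"))); json.dump(dict(done=[],todo=a[:,:3].tolist(),n=1),open("state.json","w"))
E
python3 run1.py && python3 - <<'E'
from pp import *
w=look("w3"); d=chokes(w); np.set_printoptions(precision=4,suppress=True); print(np.c_[d[:,:3],w2t(d)],robot.sense()["contact_force"],robot.sense()["time"])
E
```

```text
pick [0.553 0.004 0.057] g 0.96 cl 0.006 -> [ 0.491 -0.119] w 0.027 t 9.1
[[ 0.373   0.2517  0.0272 -0.1367  0.2909]
 [ 0.3894 -0.2406  0.0273 -0.1713 -0.2005]
 [ 0.4895 -0.1196  0.0312 -0.0592 -0.0904]
 [ 0.4835  0.0384  0.0315 -0.0488  0.0673]
 [ 0.5024  0.0376  0.0573 -0.0301  0.0646]
 [ 0.5087  0.0217  0.0317 -0.0255  0.0481]
 [ 0.5122  0.0522  0.0315 -0.0188  0.0781]
 [ 0.5268  0.0208  0.0572 -0.0076  0.0453]
 [ 0.535   0.0053  0.0313 -0.001   0.029 ]
 [ 0.5369  0.036   0.0313  0.0041  0.0594]
 [ 0.5593 -0.0114  0.0311  0.0214  0.0099]
 [ 0.5614  0.0183  0.0312  0.0266  0.0392]] [-0.0349 -0.1053  0.5761] 10.2833
```

The first pick landed within 1.5 mm of its target, at about 5 s per choke. Now the other two tops and both strays.

```bash
cat > lookupd.py <<'E'
import sys
from pp import *
n=int(sys.argv[1]); S=json.load(open("state.json")); w=look(sys.argv[2]); d=chokes(w)
np.set_printoptions(precision=4,suppress=True); done=[];todo=[]
for p in d:
    q=w2t(p); g=np.min(np.hypot(*(GRID-q).T)); old=min([np.hypot(*(np.array(o)-p[:2])) for o in S["done"]]+[9])
    (done if g<.006 and old<.01 else todo).append(p)
print(len(d),"found; done",len(done),"\n",np.array([[*w2t(p),p[2]] for p in done]),"\ntodo\n",np.array([[*w2t(p),p[2]] for p in todo]))
json.dump(dict(done=[p[:2].tolist() for p in done],todo=[p[:3].tolist() for p in todo],n=n),open("state.json","w"))
print(robot.sense()["time"])
E
sed -i 's/"n": 1/"n": 4/' state.json; python3 run1.py && python3 lookupd.py 3 w4
```

```text
pick [0.527 0.021 0.057] g 0.96 cl 0.006 -> [ 0.606 -0.107] w 0.027 t 15.5
pick [0.503 0.038 0.057] g 3.05 cl 0.006 -> [ 0.548 -0.113] w 0.028 t 22.3
pick [ 0.389 -0.241  0.027] g 1.57 cl 0.006 -> [ 0.484 -0.059] w 0.028 t 29.1
pick [0.373 0.252 0.027] g 1.57 cl 0.006 -> [0.587 0.072] w 0.027 t 35.9
12 found; done 5 
 [[-0.0593 -0.0291  0.0312]
 [-0.0593 -0.0904  0.0311]
 [-0.0012 -0.0896  0.0314]
 [ 0.0567  0.0885  0.0312]
 [ 0.0568 -0.0906  0.0311]] 
todo
 [[-0.0473  0.0668  0.0312]
 [-0.0242  0.0479  0.0311]
 [-0.0196  0.0773  0.0312]
 [-0.001   0.029   0.0311]
 [ 0.0036  0.0587  0.031 ]
 [ 0.0213  0.0099  0.0312]
 [ 0.0269  0.0394  0.031 ]]
37.3417
```

View pics/w4.png

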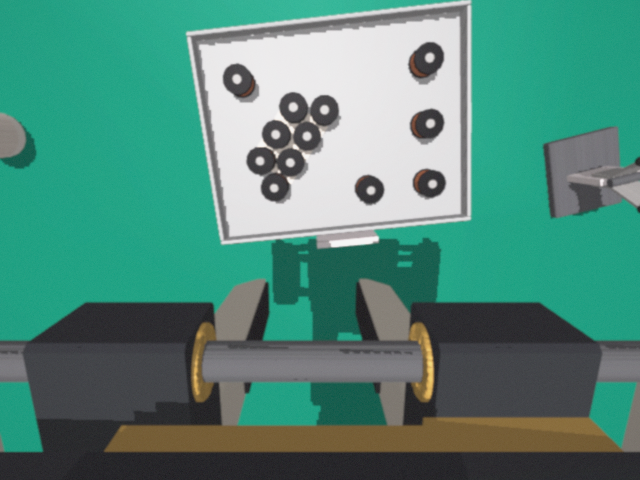

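Five chokes are placed, at (238,80), (427,59), (427,124), (428,183) and (370,190). The seven base chokes sit clustered around (285,145). I continue with three, watching the clearances.

```bash
python3 run1.py && python3 lookupd.py 4 w5
```

```text
pick [ 0.559 -0.011  0.031] g 0.44 cl 0.002 -> [ 0.6   -0.047] w 0.027 t 45.0
pick [0.562 0.018 0.031] g 1.48 cl 0.002 -> [0.594 0.012] w 0.027 t 51.6
pick [0.535 0.005 0.031] g 0.44 cl 0.002 -> [ 0.542 -0.053] w 0.027 t 56.5
8 found; done 3 
 [[ 0.0568  0.0291  0.0311]
 [-0.0013 -0.0897  0.031 ]
 [-0.0593 -0.029   0.0311]] 
todo
 [[-0.0238 -0.1092  0.031 ]
 [ 0.0038  0.0587  0.0311]
 [-0.0195  0.0773  0.0311]
 [-0.0246  0.0483  0.0311]
 [-0.0474  0.0669  0.031 ]]
57.8333
```

View pics/w5.png

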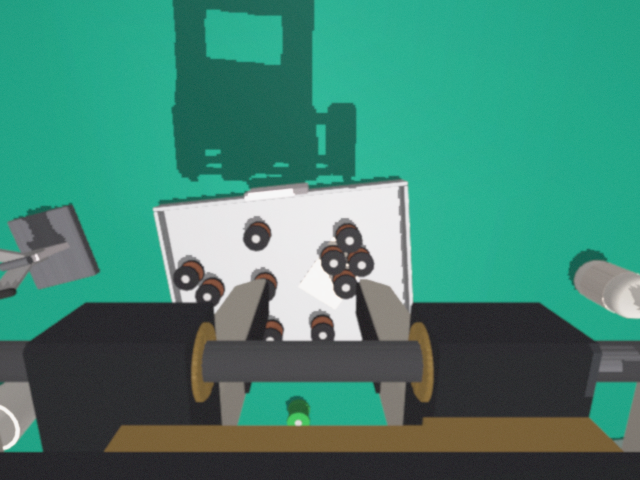

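The wrist flipped round, so the fingers hide the far row. The view at (187,273) also shows that one placed choke was knocked from (-59,-90) to (-24,-109) mm. I fix the look orientation and look again.

```bash
sed -i 's|pose(xy,.25,np.pi/2); return|robot.goto([*xy,.25],down(np.pi/2)); return|' pp.py
python3 - <<'E'
import json
from pp import *
S=json.load(open("state.json")); S["done"]=t2w(GRID).tolist(); json.dump(S,open("state.json","w"))
E
python3 lookupd.py 4 w6; python3 - <<'E'
from pp import *
S=json.load(open("state.json"))
todo=S["todo"]; print([ (w2t(p).round(3).tolist(),best_angle(np.array(p[:2]),[o for o in todo if o!=p]+S["done"])) for p in todo])
E
```

```text
14 found; done 7 
 [[-0.0593 -0.029   0.0312]
 [-0.0013 -0.0297  0.0311]
 [-0.0013 -0.0898  0.0312]
 [ 0.0566  0.0885  0.0312]
 [ 0.0568  0.029   0.031 ]
 [ 0.0567 -0.0296  0.0311]
 [ 0.0568 -0.0905  0.0311]] 
todo
 [[-0.0473  0.0668  0.0314]
 [-0.0638 -0.2412  0.0496]
 [-0.0247  0.0482  0.0312]
 [-0.0196  0.0773  0.0313]
 [ 0.0036  0.0589  0.0313]
 [-0.0237 -0.1094  0.0313]
 [-0.0193 -0.1238  0.0254]]
60.5333
[([-0.047, 0.067], (np.float64(0.001769728094222751), np.float64(1.48352986419518))), ([-0.064, -0.241], (np.float64(-0.12479575134932946), np.float64(0.08726646259971647))), ([-0.025, 0.048], (np.float64(-0.00959566787444407), np.float64(0.9599310885968813))), ([-0.02, 0.077], (np.float64(-0.009734515118424606), np.float64(2.007128639793479))), ([0.004, 0.059], (np.float64(0.0023176291495537547), np.float64(1.48352986419518))), ([-0.024, -0.109], (np.float64(-0.0006065186155985568), np.float64(3.0543261909900767))), ([-0.019, -0.124], (np.float64(-0.007455782708874037), np.float64(0.08726646259971647)))]
```

Twelve real chokes remain; the two false hits are the stand and a bit of wall, which I filter out. I mend the knocked one first with a narrower opening, then continue.

```bash
sed -i 's|^for p in d:|d=[p for p in d if np.all(np.abs(w2t(p))<[.09,.118]) and .028<p[2]<.034]\n&|' lookupd.py
cat > run2.py <<'E'
import pp; from pp import *
S=json.load(open("state.json")); todo=[np.array(p) for p in S["todo"] if np.all(np.abs(w2t(p))<[.09,.118]) and .028<p[2]<.034]
k=[p for p in todo if w2t(p)[1]<-.1][0]; rest=[p for p in todo if p is not k]
pp.OPEN=.035
c,g=max((clearance(k[:2],g,rest+[np.array(o) for o in S["done"]],w=.035),g) for g in np.arange(0,np.pi,np.pi/90)); print(c,g)
tw=t2w([-.058,-.09])
if c>.001:
    robot.set_gripper(.035,20); pose(k[:2],.10,g); line(k[:2],k[2]-.0175,.08); robot.set_gripper(0,20); line(k[:2],.10,.2)
    print(robot.sense()["opening"]); pp.OPEN=.04; place(tw,YAW); S["done"].append(tw.tolist())
else: rest=todo
json.dump(dict(done=S["done"],todo=[p.tolist() for p in rest],n=2),open("state.json","w"))
E
python3 run2.py && python3 run1.py && python3 lookupd.py 3 w7
```

```text
-0.00020804622227274874 3.036872898470133
pick [ 0.527 -0.135  0.031] g 3.05 cl -0.000 -> [ 0.491 -0.119] w 0.027 t 66.5
no option
12 found; done 8 
 [[-0.0594 -0.0289  0.0313]
 [-0.0593 -0.0896  0.0313]
 [-0.0013 -0.0297  0.0311]
 [-0.0014 -0.0898  0.0313]
 [ 0.0566  0.0884  0.0314]
 [ 0.0569  0.0291  0.0311]
 [ 0.0566 -0.0296  0.0311]
 [ 0.0567 -0.0907  0.0312]] 
todo
 [[-0.0473  0.0668  0.0313]
 [-0.0246  0.0483  0.0311]
 [-0.0196  0.0774  0.0311]
 [ 0.0037  0.0588  0.0313]]
68.2417
```

The knocked choke is mended. The last four block each other's slots, so I park one at (28,0) mm, place the other three, then place that one.

```bash
cat > run3.py <<'E'
from pp import *
S=json.load(open("state.json")); T=sorted([np.array(p) for p in S["todo"]],key=lambda p:w2t(p)[0]); A,B,C,D=T
pos=dict(A=A[:2],B=B[:2],C=C[:2],D=D[:2])
if w2t(B)[1]>w2t(C)[1]: pos["B"],pos["C"]=pos["C"],pos["B"]
done=[np.array(o) for o in S["done"]]
for dry in(1,0):
    P=dict(pos)
    for n,t in [("D",(.028,0)),("B",(0,.030)),("C",(0,.09)),("A",(-.058,.09)),("D",(-.058,.03))]:
        oth=[P[k] for k in P if k!=n]+done; tw=t2w(t)
        c,g=best_angle(P[n],oth); c2,g2=best_angle(tw,oth)
        cy=clearance(tw,YAW,oth)
        if cy>.004: c2,g2=cy,YAW
        if dry: print(n,"pick %.4f %.2f place %.4f %.2f"%(c,g,c2,g2)); assert c>.0005 and c2>.0005
        else:
            w=pick(P[n],.0312,g); assert w>.02,w
            place(tw,g2); print(n,w,robot.sense()["time"])
        P[n]=tw
    
json.dump(dict(done=t2w(GRID).tolist(),todo=[],n=0),open("state.json","w"))
E
python3 run3.py && python3 lookupd.py 0 w8
```

```text
D pick 0.0023 1.48 place 0.0051 0.10
B pick 0.0016 0.44 place 0.0054 0.10
C pick 0.0023 1.57 place 0.0073 2.71
A pick 0.0225 1.66 place 0.0049 2.53
D pick 0.0051 0.09 place 0.0107 2.27
D 0.0273585382232315 74.775
B 0.027451721987721243 79.7333
C 0.027452288050665026 86.1917
A 0.027434016826089144 92.1167
D 0.027389404525954262 99.2
12 found; done 12 
 [[-0.0591  0.0903  0.0313]
 [-0.0587  0.0306  0.0312]
 [-0.0595 -0.0291  0.0313]
 [-0.0592 -0.0896  0.0312]
 [-0.0009  0.0912  0.0311]
 [-0.0015  0.0297  0.0311]
 [-0.0014 -0.0297  0.0312]
 [-0.0014 -0.0897  0.0313]
 [ 0.0564  0.0886  0.0312]
 [ 0.0566  0.0289  0.031 ]
 [ 0.0566 -0.0297  0.0312]
 [ 0.0565 -0.0904  0.0311]] 
todo
 []
99.95
```

All 12 are on the grid. Next, close views of the clip.

```bash
python3 - <<'E'
from pp import *
np.set_printoptions(precision=4,suppress=True)
for i,(x,y) in enumerate(((.43,-.27),(.45,-.25))):
    robot.goto([x,y,.25],down(np.pi/2)); w=cam("wrist",f"c{i}"); P=cloud(w)
    s=(np.abs(P[...,0]-.495)<.08)&(np.abs(P[...,1]+.275)<.08)
    z=P[...,2]; print(np.histogram(z[s],bins=np.arange(-.002,.11,.006)))
    for lo,hi in((.008,.016),(.056,.062),(.066,.075),(.075,.09),(.09,.105)):
        q=P[s&(z>lo)&(z<hi)]; 
        if len(q)>10: print(lo,len(q),np.median(q,0),cv2.minAreaRect((q[:,:2]*1000).astype(np.float32)))
img=cv2.imread("pics/c0.png"); cv2.imwrite("pics/c0z.png",cv2.resize(img[0:300,170:470],None,fx=2,fy=2)); print(robot.sense()["time"])
E
```

```text
(array([18480,   138,  3557,     2,     0,     0,     0,     0,     0,
           0,    86,   104,   478,   197,   215,   207,    41,   640]), array([-0.002,  0.004,  0.01 ,  0.016,  0.022,  0.028,  0.034,  0.04 ,
        0.046,  0.052,  0.058,  0.064,  0.07 ,  0.076,  0.082,  0.088,
        0.094,  0.1  ,  0.106]))
0.008 3559 [ 0.5007 -0.286   0.013 ] ((498.1625061035156, -283.20697021484375), (80.0904541015625, 70.09014129638672), 14.348285675048828)
0.056 78 [ 0.5012 -0.2969  0.0609] ((498.0628356933594, -283.363037109375), (5.881157398223877, 39.96095275878906), 14.752396583557129)
0.066 549 [ 0.4977 -0.2796  0.0721] ((497.2861022949219, -279.7290344238281), (16.254228591918945, 27.898635864257812), 13.81827449798584)
0.075 511 [ 0.5026 -0.2798  0.0828] ((497.2178955078125, -279.6767883300781), (30.264738082885742, 23.921586990356445), 14.304634094238281)
0.09 820 [ 0.5106 -0.2793  0.1018] ((497.3327941894531, -279.6178283691406), (47.93714141845703, 27.357202529907227), 14.452500343322754)
(array([17725,   157,  3361,     4,     6,     5,     7,     7,     9,
           7,    86
[... 227 characters left out ...]

0.008 3365 [ 0.5068 -0.2737  0.013 ] ((498.13531494140625, -283.2674560546875), (80.16740417480469, 70.06013488769531), 14.277213096618652)
0.056 80 [ 0.5011 -0.2973  0.0609] ((499.0591125488281, -282.8900146484375), (7.544964790344238, 39.7603645324707), 13.955567359924316)
0.066 524 [ 0.4972 -0.2796  0.0721] ((497.31976318359375, -279.58074951171875), (15.999794960021973, 28.032142639160156), 13.469482421875)
0.075 496 [ 0.4898 -0.2799  0.0826] ((497.08966064453125, -279.6652526855469), (30.142091751098633, 23.956478118896484), 14.308382034301758)
0.09 781 [ 0.4846 -0.2795  0.1019] ((497.4366455078125, -279.5908203125), (47.83711242675781, 27.676498413085938), 14.202425956726074)
101.3583
```

View pics/c0z.png

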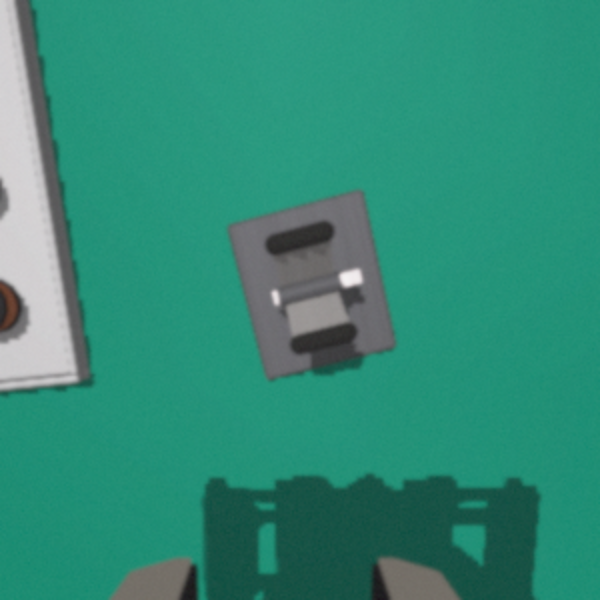

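The crop shows the clip upright on its plate, handles at about (299,238) and (323,338) with its x axis along yaw 14.3°. The handle span is 47.9 mm, as specified, with tops at 0.102 and centre (0.4973,-0.2797) in both views. Now I squeeze and lift it.

```bash
python3 - <<'E'
from pp import *
c=np.array([.4973,-.2797]); g=np.deg2rad(14.3)
robot.set_gripper(.075,30); pose(c,.15,g); line(c,.079,.08)
robot.set_gripper(.02,30); s=robot.sense(); print(s["opening"],s["gripper_force"],s["contact_force"])
line(c,.17,.06); s=robot.sense(); print(s["opening"],s["contact_force"],s["time"],s["tcp_pos"])
cam("scene","s1"); w=cam("wrist","w9")
im=cv2.imread("pics/s1.png"); u,v=proj(dict(np.load("s1.npz")),[*c,.15])[0].astype(int); print(u,v)
a=im[max(v-120,0):v+120,max(u-120,0):u+120]; b=cv2.imread("pics/w9.png")
cv2.imwrite("pics/x1.png",np.hstack([cv2.resize(a,(400,400)),cv2.resize(b[200:480,160:460],(400,400))]))
E
```

```text
0.03200495002752773 29.999609291553497 [-0.2196107   0.37852348  6.90309957]
0.03213218268078033 [ 0.18488722  0.55381272 -1.51617698] 106.7917 [ 0.49715822 -0.27960377  0.16964972]
144 210
```

View pics/x1.png

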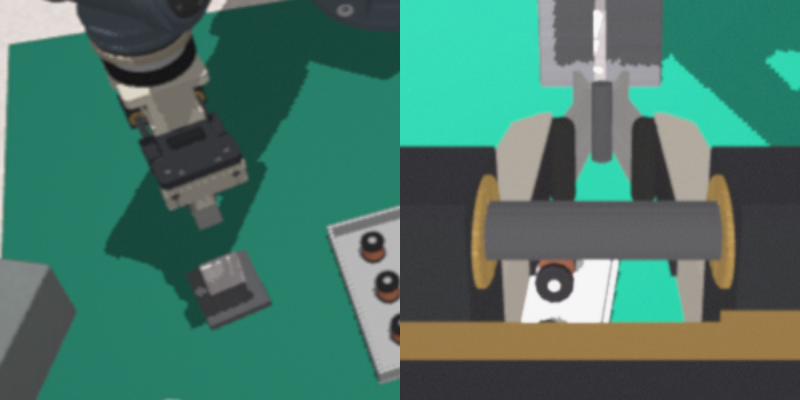

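The clip is off the stand, held upright by both handles with its jaws open; the pivot rod at (600,120) sits midway between the fingers. Next, onto the tab.

```bash
python3 - <<'E'
from pp import *
t=np.array([.4343,-.0343])
pose(t,.17,YAW); line(t,.085,.08); line(t,.070,.03); s=robot.sense(); print(s["contact_force"],s["opening"],s["tcp_pos"])
if abs(s["contact_force"][2])<8:
    robot.set_gripper(.044); robot.set_gripper(.07); robot.sleep(.3); line(t,.17,.1)
np.set_printoptions(precision=4,suppress=True)
robot.goto([.40,-.034,.25],down(np.pi/2)); w=cam("wrist","w10"); P=cloud(w); z=P[...,2]
s=np.hypot(P[...,0]-.434,P[...,1]+.034)<.045
for lo,hi in((.046,.053),(.058,.067),(.067,.08),(.08,.11)):
    q=P[s&(z>lo)&(z<hi)]
    if len(q)>10: print(lo,len(q),np.median(q,0),q[:,2].max(),cv2.minAreaRect((q[:,:2]*1000).astype(np.float32)))
d=chokes(w); print(np.c_[w2t(d),d[:,2]],robot.sense()["time"])
cam("scene","s2"); a=cv2.imread("pics/s2.png")[150:330,200:420]; b=cv2.imread("pics/w10.png")
cv2.imwrite("pics/x2.png",np.hstack([cv2.resize(a,(400,327)),cv2.resize(b,(400,327))]))
E
```

```text
[-0.25251392 -0.14284445 -0.4316396 ] 0.03220414322274308 [ 0.43417927 -0.03427782  0.06978021]
0.046 220 [ 0.4345 -0.0488  0.051 ] 0.05293823624152466 ((434.0408630371094, -34.15669631958008), (6.056734561920166, 59.41850662231445), 5.854864120483398)
0.058 522 [ 0.4339 -0.0342  0.0629] 0.06690029259462998 ((433.9237365722656, -34.355323791503906), (17.580415725708008, 27.795602798461914), 4.5121564865112305)
0.067 381 [ 0.4248 -0.0342  0.0734] 0.07999594850761421 ((433.9679870605469, -34.303489685058594), (29.28986358642578, 23.887027740478516), 6.191312789916992)
0.08 731 [ 0.4199 -0.0342  0.0923] 0.09518168600316107 ((434.0821533203125, -34.43552780151367), (47.9975700378418, 26.876354217529297), 5.542659282684326)
[[-0.0591  0.0904  0.0312]
 [-0.0584  0.0306  0.0313]
 [-0.0594 -0.0289  0.0313]
 [-0.0593 -0.0896  0.0311]
 [-0.0007  0.091   0.0313]
 [-0.0014  0.0298  0.0311]
 [-0.0014 -0.0297  0.0311]
 [-0.0013 -0.0897  0.0311]
 [ 0.0566  0.0887  0.0313]] 113.6833
```

View pics/x2.png

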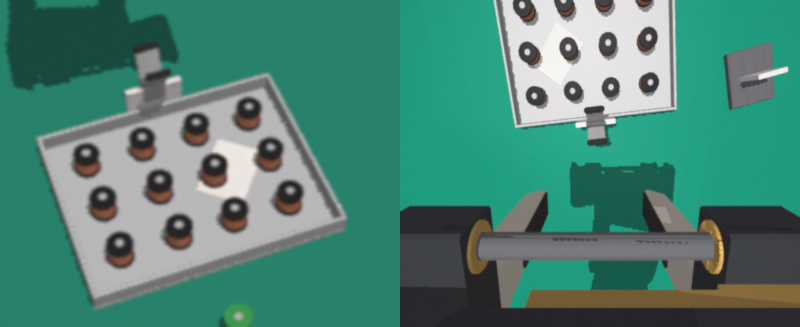

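The clip sits upright and centred on the tab at (150,80) in the left panel, with its handle span at 48.0 mm, so it is shut on a 6 mm plate. All 12 chokes are spread on the grid and the arm is clear, so I hand in.

```bash
python3 -c "
from station import robot
print(robot.finish_job())"
```

```text
the job is handed in; nothing more can be done
None
```

The job is handed in; no verdict came back. All 12 chokes lie spread in one layer in the tray, about 58 mm apart, the clip grips the tab upright, and it took about 114 s of the 210 s allowed.

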